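Close the ratchet gauge on the copper blank

TASK

One of the two green bench thickness gauges holds a copper disc, the other a steel one. Turn the red ratchet knob on top of the gauge with the copper disc clockwise (seen from above) until its spindle has closed on the disc and the ratchet has clearly slipped, then let go and leave the disc clamped. Do not turn the knob of the other gauge.

Things in the scene. Friction and masses are not known exactly. Their poses are not given: they have to be found in the camera images.
- knob (a point): Red ribbed ratchet knob (upright, 28 mm diameter, 34 mm tall) atop the green gauge with the copper disc; point on its vertical axis, 14 mm below its top, 151 mm above the bench. Any grip yaw; it keeps its height. Below it: 1 mm gap, aluminium thimble (34 mm diameter, 19 mm tall; turning that bypasses the ratchet), green arm 36 mm wide, top at 110 mm. Gauge is fixed to the bench.
- copper_ratchet (a joint): Slip (rad) of that knob on its thimble: 0 at start, grows clockwise seen from above. At first the thimble turns along (0.06 N m; reading near 0), feeding the spindle down 3.2 mm/rad. It meets the disc after 0.2 to 0.85 rad; then the knob slips at 0.1 N m and this grows one for one. Extra slip is harmless; the spindle stays closed when let go. Turning back opens it.
- copper_blank: Copper disc, 72 mm in diameter, 5 mm thick, loose, lying flat on its gauge's steel anvil (anvil top 42 mm above the bench) under the 13 mm spindle, centred within 5 mm of the knob's axis. Origin at the centre of its underside.
- steel_mark (a point): Outer end of the white line on top of the red knob of the other, identical gauge, which holds a grey steel disc: 12 mm out from that knob's axis, 165 mm above the bench. Not to be turned.
Not all that is in view belongs to the job. There is more than one size of the copper_blank; the one meant has the size given above.

How it is judged:
By the outcome, as a careful person would: the job done as asked, in the order asked, and still so for the second after the job is handed in, with the robot touching nothing.
It also fails if it takes over 29 s, if anything falls off the work surface, if the arm or the gripper's body presses on something with over 40 N, if the wrist force passes 120 N, or if a joint passes its speed limit or range.

ROBOT

A 6-joint arm with a two-finger parallel gripper is mounted at the origin on the work surface. World frame = base frame: x ahead of the robot, y to its left, z up, the work surface at z = 0. Lengths are in mm, angles in rad, forces in N, time in s.
With the tool pointing down it reaches from about 275 to 750 mm from the base axis. Payload 10.2 kg.
Tool frame: the origin (TCP) lies on the centre line of the jaws, within the pads' length; the fingertips stand 8 mm ahead of it and the grasp point (between the pads) lies 11 mm behind it (manip.tcp_to_tips is the distance from the TCP to the fingertips, in mm); y points along the fingers, x is the direction in which the jaws open and shut, and the axes are right-handed (so a half turn about y gives the same grasp; the last joint's range is limited). The gripper opens to 85 mm and grips with 20 to 120 N. Pads are 22 mm wide; open, the fingers measure 114 mm over their backs; the gripper's body (76 mm by 85 mm) begins 54 mm behind the grasp point. The pads swing forward as they close: fully open they stand 13 mm farther back than shut.
Start: joints at [1.078, 0.313, 1.498, -0, 1.331, -0.223], TCP at [139.946, 506.01, 239.294] pointing down, gripper open.
Joint ranges: [-2.94, 2.94], [-0.97, 2.17], [0.19, 2.56], [-1.23, 4.37], [0.02, 3.11], [-2.88, 2.88]. Speed limits (rad/s): [2.39, 2.39, 3.01, 3.14, 3.14, 3.14].

INTERFACE

Orientations are given as a 3x3 rotation matrix whose columns are the frame's x, y, z axes.
In Python, from plant import manip gives the robot as it stands.
- The arm moves only by the shell command python3 -m creep 'ROWS' [OPENING] [FORCE]. ROWS is text: rows parted by semicolons, each of 4 numbers parted by spaces: the shift along the tool's x, y, z in mm, then the turn about the tool's y in rad. A call has 1 to 5 rows; each row is the pose to reach, as a shift and turn from the pose commanded when the call began, along the tool's axes at that moment; what a row does not reach only later rows make up. A row lasts 1/12 s, in which the tool goes at most 41.7 mm and 7.16 degrees, less where a joint would pass 70% of its speed; a pose out of reach is approached as far as the arm can. A call with a gripper value outside its range is refused whole. OPENING is the opening, from 0 (shut) to 1 (fully open), set as the call begins (- or left out, the last holds). The fingers move at their own pace and stop on an object; FORCE is the grip in N (left out, the last holds). Time passes only in rows, so rows that repeat a pose let the fingers close. It gives the time, the measured TCP pose, the force and the opening at its end, in the units of the state.
- manip.sense(): the state, without advancing time (a new reading comes with each control period).
- manip.grab_frame(name): name is "scene" or "side" or "wrist"; returns (picture, depth): 384x512x3 uint8, red, green, blue; 384x512 float32, mm along the optical axis (not along the pixel's ray), 0 where there is no reading.
- manip.camera_model(name): a dict with "fov_y" (degrees; the focal length in pixels is half the picture's height over the tangent of half this angle, whatever the lens; pixels are square), "cx", "cy" (the principal point, pixels), "R" (3x3) and "t" (3): a world point X has camera coordinates R X + t; the wrist camera has in their place "mount" (4x4, takes a point from camera to tool coordinates, whose origin is the TCP and whose axes are the tool frame's). Camera axes: x right, y down, z forward; pixel columns grow to the right and rows downward; lengths in mm; the calibration is good to about 2 mm. A picture is of the moment at which its call begins: read the wrist's pose just before it. camera_model takes no time and is no camera call.
- manip.finish_job(): hands the job in, once; it reports no verdict.
Trained networks look in the newest picture that a camera, given by its name, has taken for a name from the list of things; names that differ only in an ending like _2 or _b are one class to them, and where a whole thing is asked for, a point or a joint stands for the part that bears it (a point fixed in the world has none). Each returns a list of dicts, best first, with "p" (0 to 1); they miss things now and then, are a little off and sometimes report something else, mostly with a low value. They report only what shows in the picture. A call takes as long as a camera call. They do not tell look-alikes from the thing itself.
- manip.search_frame(camera, thing): "centre" ([column, row] in pixels, amid what is visible of it).
The state is a dict: "clock": time; "joint_positions": joint angles; "joint_velocities": joint speeds; "joint_efforts": joint torques, N m; "eef_pos": TCP position; "ee_rot": TCP orientation; "contact_force": force on the tool from outside, world axes, zero at the start; "ft_torque": the same for the moment, N m; "grip_width": finger opening in mm.
Only numpy, scipy, OpenCV 4.12 (cv2) and the standard library are available. Lean on these libraries where they do the work, as an engineer would, in place of code of your own. Each camera call takes 0.05 s, during which the arm holds its last target.

## Working session

There is one attempt and no reset: what is moved stays moved. The work goes in short steps, Python scripts to look and compute and a shell command to move; the robot and the scene stay as the last step left them, time stands still between calls to the robot, and variables do not carry over. Pictures are saved under pics/ and viewed, and the job is handed in when it is done.

```bash
mkdir -p pics; ls; cat > h.py <<'E'
import numpy as np, cv2
from plant import manip
def K(name):
    m=manip.camera_model(name); f=192/np.tan(np.radians(m["fov_y"])/2); return m,f
def world(name,u,v,d,st=None):
    m,f=K(name); c=np.array([(u-m["cx"])/f*d,(v-m["cy"])/f*d,d])
    if "R" in m: return np.array(m["R"]).T@(c-np.array(m["t"]))
    M=np.array(m["mount"]); p=M[:3,:3]@c+M[:3,3]
    return np.array(st["ee_rot"])@p+np.array(st["eef_pos"])
E
python3 - <<'E'
from h import *
s=manip.sense(); print(s["clock"],s["eef_pos"],np.round(s["ee_rot"],3),s["grip_width"])
for n in ("scene","side"):
    p,d=manip.grab_frame(n); cv2.imwrite(f"pics/{n}0.png",p[:,:,::-1]); np.save(f"{n}0.npy",d)
    print(n,manip.camera_model(n))
    for t in ("knob","copper_blank","steel_mark"): print(t,manip.search_frame(n,t))
print(manip.sense()["clock"])
E
```

```text
pics
0.0 [139.8077922  505.77822914 238.7466547 ] [[ 0.266 -0.001 -0.964]
 [ 0.964 -0.001  0.266]
 [-0.001 -1.     0.   ]] 85.24042894529597
scene {'fov_y': 46.79977166273966, 'cx': 250.00969016442767, 'cy': 191.44090425521122, 'R': array([[-0.00739015,  0.99987277,  0.01413595],
       [ 0.77617089,  0.01464851, -0.63035241],
       [-0.63047929,  0.00631351, -0.7761804 ]]), 't': array([  10.2264635, -358.6962503, 1336.9615211])}
knob [{'centre': [336.3, 180.8], 'p': 0.59}]
copper_blank [{'centre': [245.3, 214.7], 'p': 0.96}, {'centre': [328.5, 212.8], 'p': 0.79}]
steel_mark [{'centre': [119.1, 178.7], 'p': 0.58}]
side {'fov_y': 52.00162527471566, 'cx': 253.76000863684308, 'cy': 191.06956514511216, 'R': array([[-0.88366983, -0.46773562, -0.01873559],
       [-0.33968801,  0.66826642, -0.6618399 ],
       [ 0.32208647, -0.57848369, -0.74941105]]), 't': array([471.55252415, 255.2279808 , 757.26050679])}
knob [{'centre': [204.2, 234.0], 'p': 0.83}]
copper_blank [{'centre': [259.7, 219.4], 'p': 0.81}, {'centre': [210.9, 269.8], 'p': 0.79}]
steel_mark [{'centre': [297.7, 110.5], 'p': 0.71}]
0.4
```

View pics/scene0.png

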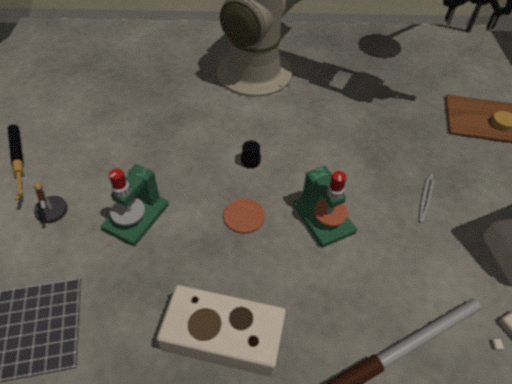

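View pics/side0.png

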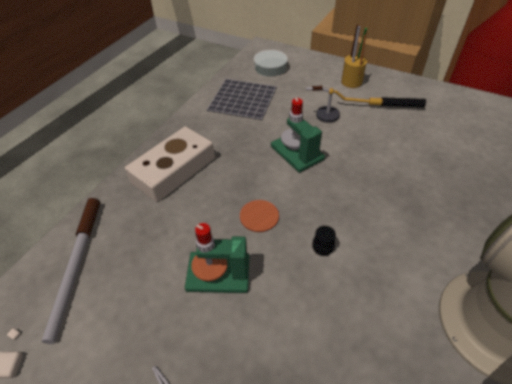

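The scene shows two gauges. The one at (337,180) has a copper-coloured disc at (330,212), and the one at (118,178) has a grey disc at (127,212). A loose copper disc lies at (245,215). In the side view the copper gauge's knob is at (204,232) and the steel gauge's is at (297,105).

Things that could be mistaken for the target: scene knobs (337,180) and (118,178), and the loose disc (245,215). I choose (337,180) and check it in a crop.

```bash
python3 - <<'E'
from h import *
a=cv2.imread("pics/scene0.png"); b=cv2.imread("pics/side0.png")
c=[cv2.resize(x,(400,300),interpolation=cv2.INTER_CUBIC) for x in (a[155:245,275:395],a[155:245,75:195],b[210:300,155:275],b[85:175,245:365])]
cv2.imwrite("pics/crop0.png",np.vstack([np.hstack(c[:2]),np.hstack(c[2:])]))
for n,im in (("scene",a),("side",b)):
    d=np.load(f"{n}0.npy"); im=im.astype(int)
    red=((im[:,:,2]>120)&(im[:,:,1]<60)&(im[:,:,0]<60)).astype(np.uint8)
    k,l,st,ce=cv2.connectedComponentsWithStats(red)
    for i in range(1,k):
        if 15<st[i,4]<600:
            vs,us=np.where(l==i); dd=d[vs,us]; ok=dd>0
            W=np.array([world(n,u,v,z) for u,v,z in zip(us[ok],vs[ok],dd[ok])])
            top=W[W[:,2]>160] if len(W) else W
            print(n,st[i],ce[i].round(1),W.mean(0).round(1),W[:,2].max().round(1),len(top),top.mean(0).round(1), top.min(0).round(1),top.max(0).round(1))
E
```

```text
scene [110 169  13  10  76] [116.8 173. ] [ 555.2 -266.   164.9] 167.1 76 [ 555.2 -266.   164.9] [ 542.5 -278.8  162.4] [ 568.9 -255.5  167.1]
scene [333 171  13  10  74] [339.  175.1] [552.2 164.4 165.1] 167.7 74 [552.2 164.4 165.1] [541.7 152.7 162. ] [564.1 175.9 167.7]
side [292  99  10   6  38] [296.9 102. ] [ 550.8 -265.2  164.8] 166.6 38 [ 550.8 -265.2  164.8] [ 541.  -278.1  163. ] [ 563.3 -254.7  166.6]
side [196 223  14  12 107] [202.8 229.3] [548.3 163.8 164.6] 167.5 107 [548.3 163.8 164.6] [537.4 150.9 162.5] [560.2 176.9 167.5]
```

View pics/crop0.png

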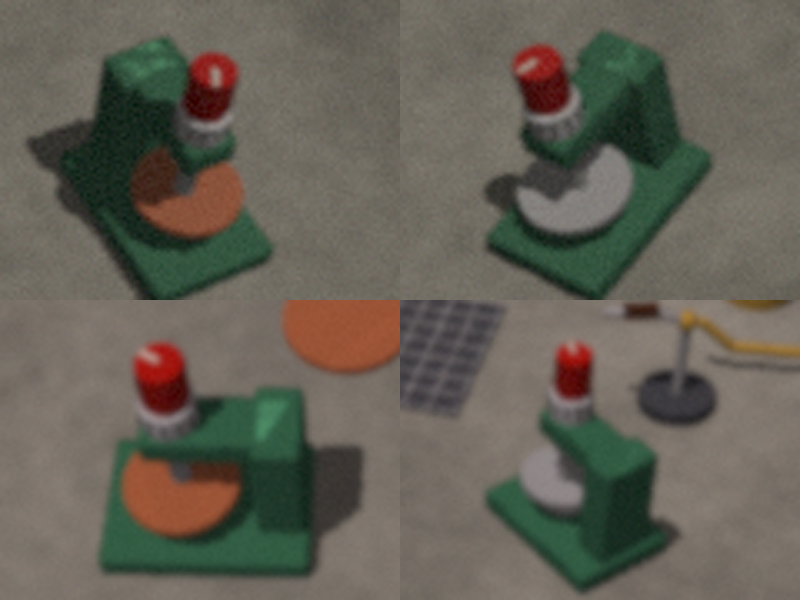

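The crop confirms it: the gauge at scene (337,180) holds the copper disc, and the other disc is grey. The knob axis is near (550,164). Next I check the clearance heights and work out the shift.

```bash
python3 - <<'E'
from h import *
im=cv2.imread("pics/scene0.png").astype(int); d=np.load("scene0.npy")
vs,us=np.where((im[:,:,1]>im[:,:,2]+8)&(im[:,:,1]>im[:,:,0]+5)&(d>0)); k=us>290
W=np.array([world("scene",u,v,d[v,u]) for u,v in zip(us[k],vs[k])])
print("green max z",np.percentile(W[:,2],[90,98,100]).round(), W[W[:,2]>100].mean(0).round())
s=manip.sense(); R=np.array(s["ee_rot"]);p=np.array(s["eef_pos"])
print((R.T@(np.array([550,164,215])-p)).round(1), manip.tcp_to_tips, np.round(manip.camera_model("wrist")["mount"],3), manip.camera_model("wrist")["fov_y"])
E
```

```text
green max z [110. 112. 317.] [521. 146. 110.]
[-220.3   24.2 -486.4] 8.0 [[   1.       0.      -0.      -0.303]
 [   0.      -0.317    0.949 -136.16 ]
 [  -0.      -0.949   -0.317   82.19 ]
 [   0.       0.       0.       1.   ]] 62.34522855316141
```

```bash
python3 -m creep '-16 0 -36 0; -33 0 -73 0; -49 0 -109 0; -66 0 -146 0; -82 0 -182 0' 0.8 40; python3 -m creep '-16 0 -36 0; -33 0 -73 0; -49 0 -109 0; -66 0 -146 0; -82 0 -182 0'; python3 -m creep '-15 0 -34 0; -30 0 -70 0; -46 0 -100 0; -56 0 -122 0; -56 0 -122 0'
python3 - <<'E'
from h import *
s=manip.sense(); p,d=manip.grab_frame("wrist"); cv2.imwrite("pics/w1.png",p[:,:,::-1]); np.save("w1.npy",d)
print(s["clock"],s["eef_pos"],np.round(s["ee_rot"],3),s["grip_width"],s["joint_positions"])
E
```

```text
clock: 0.82
eef_pos: [294.6, 377.0, 239.4]
ee_rot: [[0.266, 0.0, -0.964], [0.964, 0.0, 0.266], [0.0, -1.0, -0.0]]
contact_force: [-0.7, 1.4, -0.3]
grip_width: 68.4
clock: 1.23
eef_pos: [448.4, 249.2, 239.4]
ee_rot: [[0.267, 0.0, -0.964], [0.964, 0.0, 0.267], [0.0, -1.0, -0.0]]
contact_force: [1.5, -1.2, 0.2]
grip_width: 68.4
clock: 1.65
eef_pos: [552.3, 161.1, 238.5]
ee_rot: [[0.27, 0.0, -0.963], [0.963, -0.001, 0.27], [-0.001, -1.0, -0.0]]
contact_force: [0.3, 0.6, -0.5]
grip_width: 68.4
1.65 [552.33502575 161.12925339 238.5154953 ] [[ 0.27   0.    -0.963]
 [ 0.963 -0.001  0.27 ]
 [-0.001 -1.    -0.   ]] 68.41746505507939 [ 8.06675999e-02  4.25372291e-01  1.34039535e+00 -8.32393214e-04
  1.37585168e+00 -1.21607632e+00]
```

View pics/w1.png

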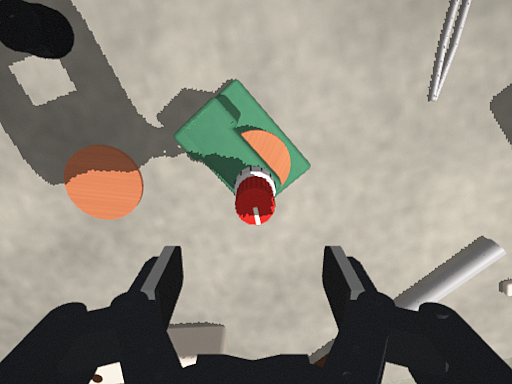

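The wrist view shows the red knob at about (256,203), centred between the open jaws, with its white mark at (257,216) and the copper disc beneath it. I'll measure it precisely.

```bash
cat > kn.py <<'E'
from h import *
def knob(s,p,d):
    im=p.astype(int); red=((im[:,:,0]>90)&(im[:,:,1]<60)&(im[:,:,2]<60)).astype(np.uint8)
    k,l,st,ce=cv2.connectedComponentsWithStats(red); 
    i=1+np.argmax(st[1:,4]); x,y,w,h=st[i,:4]
    W=np.array([world("wrist",u,v,d[v,u],s) for v in range(y,y+h) for u in range(x,x+w) if d[v,u]>0])
    zt=np.percentile(W[:,2],98); 
    T=W[W[:,2]>zt-3]; c,r=cv2.minEnclosingCircle(T[:,:2].astype(np.float32)); 
    print("top",zt,"mean",T.mean(0).round(1),"circ",c,r,len(T))
    R=np.array(s["ee_rot"]); print("shift to axis, TCP z=143:",(R.T@(np.array([*c,143])-np.array(s["eef_pos"]))).round(1))
E
python3 - <<'E'
from kn import *
s=manip.sense(); knob(s,cv2.imread("pics/w1.png")[:,:,::-1],np.load("w1.npy"))
E
```

```text
top 168.12458689985857 mean [549.7 164.7 166.8] circ (550.3089599609375, 164.81114196777344) 14.031143188476562 1096
shift to axis, TCP z=143: [ 1.8 95.6  0.9]
```

```bash
python3 -m creep '2 20 1 0; 2 45 1 0; 2 70 1 0; 2 70 1 0; 2 70 1 0' 0.7 40
python3 - <<'E'
from kn import *
s=manip.sense(); p,d=manip.grab_frame("wrist"); cv2.imwrite("pics/w2.png",p[:,:,::-1])
print(s["clock"],s["eef_pos"],s["grip_width"],s["joint_positions"]); knob(s,p,d)
E
```

```text
clock: 2.12
eef_pos: [548.5, 167.3, 169.3]
ee_rot: [[0.266, -0.002, -0.964], [0.964, -0.0, 0.266], [-0.001, -1.0, 0.002]]
contact_force: [-0.1, 0.3, 0.6]
grip_width: 59.6
2.1167 [548.51044655 167.29680396 169.2840622 ] 59.641280630118544 [ 9.17653481e-02  4.79568495e-01  1.44447569e+00  1.26049622e-04
  1.21931892e+00 -1.21024260e+00]Traceback (most recent call last):
  File "<stdin>", line 3, in <module>
  File "kn.py", line 6, in knob
    W=np.array([world("wrist",u,v,d[v,u],s) for v in range(y,y+h) for u in range(x,x+w) if d[v,u]>0])
                ~~~~~^^^^^^^^^^^^^^^^^^^^^^
  File "h.py", line 6, in world
    m,f=K(name); c=np.array([(u-m["cx"])/f*d,(v-m["cy"])/f*d,d])
        ~^^^^^^
  File "h.py", line 4, in K
    m=manip.camera_model(name); f=192/np.tan(np.radians(m["fov_y"])/2); return m,f
ValueError: time passes only in moves, steps and waits
```

View pics/w2.png

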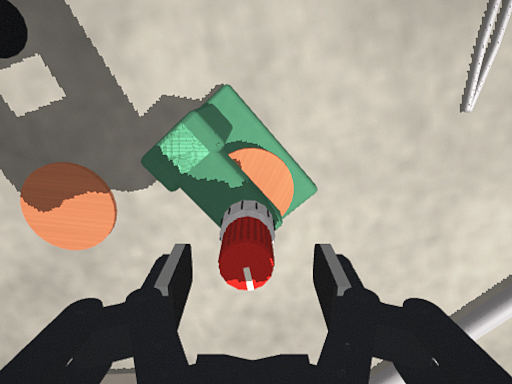

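The jaws straddle the knob, whose top is at about (246,275). I'll cache the camera model and re-measure.

```bash
sed -i 's/^def K/import functools\n@functools.lru_cache(None)\ndef K/' h.py
python3 - <<'E'
from kn import *
K("wrist")
s=manip.sense(); p,d=manip.grab_frame("wrist")
print(s["clock"],s["eef_pos"],np.round(s["ee_rot"],3).tolist(),s["contact_force"]); knob(s,p,d)
E
```

```text
2.1667 [549.34264181 167.23600739 170.63373238] [[0.266, 0.001, -0.964], [0.964, 0.0, 0.266], [0.001, -1.0, -0.001]] [-0.5118894   0.37189085  0.81537267]
top 167.76011239418523 mean [550.9 163.1 166.6] circ (551.4679565429688, 162.75784301757812) 14.117074966430664 2048
shift to axis, TCP z=143: [-3.8 27.6 -3.2]
```

```bash
python3 -m creep '-3 10 -2 0; -3 26 -2 0; -3 26 -2 0; -3 26 -2 0' 0.5 40
python3 - <<'E'
from kn import *
K("wrist")
s=manip.sense(); p,d=manip.grab_frame("wrist"); cv2.imwrite("pics/w3.png",p[:,:,::-1])
print(s["clock"],s["eef_pos"],s["grip_width"]); knob(s,p,d)
E
```

```text
clock: 2.55
eef_pos: [550.4, 163.1, 143.4]
ee_rot: [[0.267, -0.001, -0.964], [0.964, -0.0, 0.267], [-0.0, -1.0, 0.0]]
contact_force: [0.7, 0.2, 0.6]
grip_width: 42.8
2.55 [550.3538941  163.09992981 143.37461679] 42.83691698285322
top 167.68592368121494 mean [550.7 163.1 166.6] circ (551.5307006835938, 162.69834899902344) 14.356498718261719 2883
shift to axis, TCP z=143: [-0.1  0.4 -1.2]
```

View pics/w3.png

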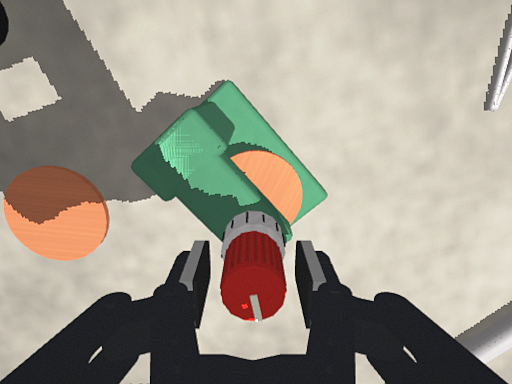

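The knob is centred between the jaws (knob top at (253,290), jaws at 205 and 300). Before closing I check the fingertip height against the thimble.

```bash
python3 - <<'E'
from kn import *
K("wrist")
s=manip.sense(); p,d=manip.grab_frame("wrist")
R=np.array(s["ee_rot"])
for u,v in [(198,244),(203,244),(205,250),(200,262),(204,285),(302,244),(306,244),(308,262),(300,285),(255,222),(240,225)]:
    w=world("wrist",u,v,d[v,u],s); print(u,v,w.round(1),(R.T@(w-s["eef_pos"])).round(1))
E
```

```text
198 244 [532.7 141.5 146.9] [-25.7  -2.9  11.6]
203 244 [533.3 143.7 146.9] [-23.4  -2.9  11.6]
205 250 [533.5 145.6 153.1] [-21.6  -9.2  11.9]
200 262 [533.7 144.7 162.6] [-22.3 -18.6  11.4]
204 285 [545.8 142.3 161.3] [-21.4 -17.3  -0.8]
302 244 [545.8 188.4 146.6] [23.1 -2.6 11.4]
306 244 [546.  190.2 147.2] [24.8 -3.2 11.8]
308 262 [545.6 188.6 163.1] [ 23.1 -19.1  11.7]
300 285 [559.5 182.8 157.9] [ 21.2 -13.9  -3.2]
255 222 [536.  168.4 130.5] [ 1.1 13.5 15.5]
240 225 [535.1 160.7 131.7] [-6.6 12.2 14.4]
```

The tips are at about z = 145 now and swing to about 139 when closed, well above the thimble top at 130. I close with a 1 mm correction in tool z.

```bash
python3 -m creep '0 1 -1 0; 0 1 -1 0; 0 1 -1 0; 0 1 -1 0; 0 1 -1 0' 0 40;python3 -m creep '0 0 0 0; 0 0 0 0' 
python3 - <<'E'
from kn import *
s=manip.sense(); print(s["grip_width"],s["contact_force"],s["ft_torque"],s["joint_positions"][5])
E
```

```text
clock: 3.07
eef_pos: [551.9, 163.0, 143.2]
ee_rot: [[0.266, 0.002, -0.964], [0.964, 0.0, 0.266], [0.001, -1.0, -0.002]]
contact_force: [0.2, 0.0, 5.8]
grip_width: 26.7
clock: 3.23
eef_pos: [551.9, 162.9, 143.2]
ee_rot: [[0.267, 0.002, -0.964], [0.964, 0.0, 0.267], [0.001, -1.0, -0.002]]
contact_force: [1.0, -0.9, 6.2]
grip_width: 26.6
26.59071435339084 [ 0.95738923 -0.91206875  6.17590615] [-0.09703227 -0.04244031 -0.0004204 ] -1.2173216015809665
```

The knob is gripped with little side load. Now I turn it clockwise.

```bash
cat > st.py <<'E'
from h import *
s=manip.sense(); print(s["clock"],s["grip_width"],np.round(s["contact_force"],1),np.round(s["ft_torque"],3),s["joint_positions"][5])
E
python3 -m creep '0 0 0 0.06; 0 0 0 0.13; 0 0 0 0.2; 0 0 0 0.2' >/dev/null; python3 st.py;  python3 -m creep '0 0 0 0.1; 0 0 0 0.2; 0 0 0 0.3; 0 0 0 0.3' >/dev/null; python3 st.py; python3 -m creep '0 0 0 0.1; 0 0 0 0.2; 0 0 0 0.3; 0 0 0 0.3'; python3 st.py
python3 - <<'E'
from kn import *
p,d=manip.grab_frame("wrist"); cv2.imwrite("pics/w4.png",p[:,:,::-1])
E
```

```text
3.5667 27.06348540267799 [1.  0.1 6. ] [ 0.053 -0.133 -0.067] -1.0136021922757998
3.9 26.86626481707181 [0.9 0.9 4.7] [ 0.214 -0.22   0.022] -0.7121093128724807
clock: 4.23
eef_pos: [552.2, 163.3, 143.2]
ee_rot: [[0.879, 0.003, -0.477], [0.477, 0.001, 0.879], [0.003, -1.0, -0.001]]
contact_force: [1.7, 2.1, 6.5]
grip_width: 27.0
4.2333 27.02951264698087 [1.7 2.1 6.5] [ 0.356 -0.42  -0.027] -0.4138531690340922
```

View pics/w4.png

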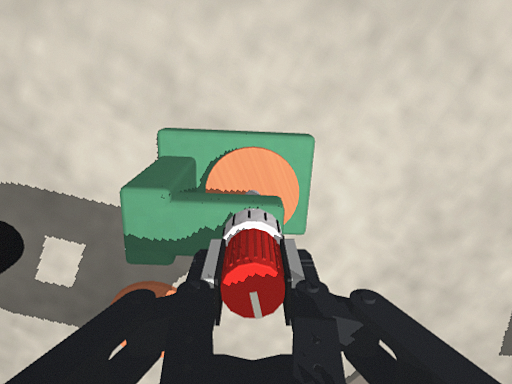

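The knob's white line (253,305) keeps its angle relative to the gripper, so the knob is turning with the jaws. I carry on.

```bash
python3 -m creep '0 0 0 0.1; 0 0 0 0.2; 0 0 0 0.3; 0 0 0 0.3' >/dev/null; python3 st.py; python3 -m creep '0 0 0 0.1; 0 0 0 0.2; 0 0 0 0.3; 0 0 0 0.4; 0 0 0 0.4' >/dev/null; python3 st.py
python3 -m creep '0 0 0 0.1; 0 0 0 0.2; 0 0 0 0.3; 0 0 0 0.4; 0 0 0 0.4' ; python3 st.py
python3 - <<'E'
from kn import *
for n in ("wrist","side"):
  p,d=manip.grab_frame(n); cv2.imwrite(f"pics/{n}5.png",p[:,:,::-1])
E
```

```text
4.6167 26.969365273633606 [4.2 1.9 5.8] [ 0.445 -0.507 -0.029] -0.11595344721419405
5.0333 26.91325947229349 [5.  3.4 4.3] [ 0.46  -0.811 -0.053] 0.2836986843671911
clock: 5.45
eef_pos: [552.7, 163.2, 143.2]
ee_rot: [[0.825, 0.004, 0.565], [-0.565, 0.001, 0.825], [0.003, -1.0, 0.003]]
contact_force: [6.7, 2.3, 3.5]
grip_width: 27.1
5.45 27.071055436623553 [6.7 2.3 3.5] [ 0.396 -0.985 -0.007] 0.6836818078235234
```

View pics/wrist5.png

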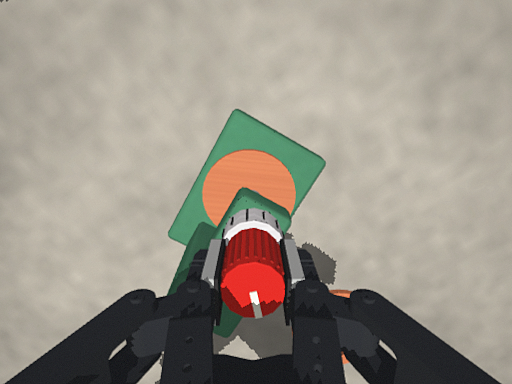

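The knob has turned about 1.9 rad with the gripper, with no slip in the jaws. To confirm the ratchet is slipping, I turn a little more and see whether the thimble marks stay still relative to the gauge.

```bash
python3 -m creep '0 0 0 0.1; 0 0 0 0.2; 0 0 0 0.2';
python3 - <<'E'
from kn import *
p,d=manip.grab_frame("wrist"); b=p[:,:,::-1].copy(); cv2.imwrite(f"pics/wrist6.png",b)
a=cv2.imread("pics/wrist5.png"); s=cv2.imread("pics/side5.png"); w4=cv2.imread("pics/w4.png")
f=lambda x,r:cv2.resize(x[r[0]:r[1],r[2]:r[3]],(400,300),interpolation=cv2.INTER_CUBIC)
t=(190,265,203,303)
cv2.imwrite("pics/c6.png",np.vstack([np.hstack([f(w4,t),f(a,t)]),np.hstack([f(b,t),f(s,(210,300,155,275))])]))
E
python3 st.py
```

```text
clock: 5.8
eef_pos: [552.8, 163.1, 143.2]
ee_rot: [[0.697, 0.005, 0.717], [-0.717, 0.001, 0.697], [0.003, -1.0, 0.004]]
contact_force: [7.0, 2.0, 4.5]
grip_width: 27.0
5.85 26.72864060368944 [6.3 1.7 3.2] [ 0.368 -1.005 -0.035] 0.879785013266819
```

View pics/c6.png

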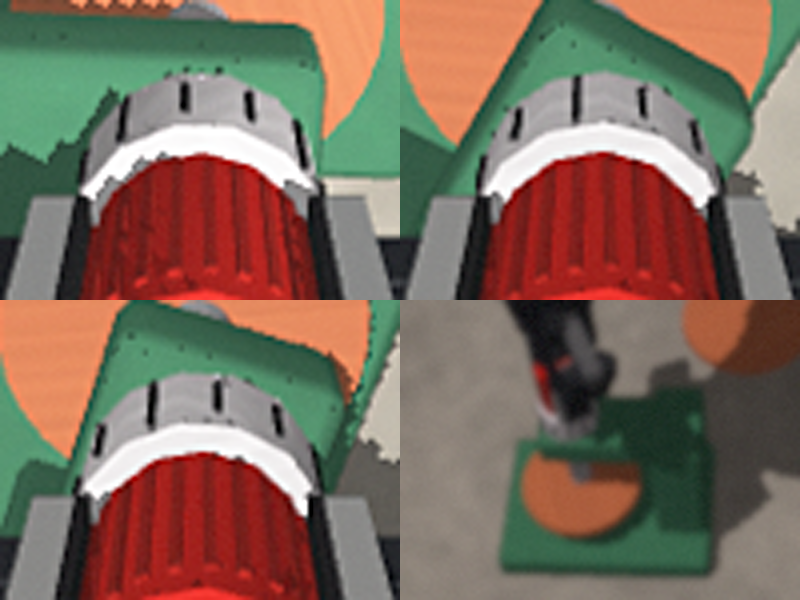

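Top-right to bottom-left, after +0.2 rad of knob, the thimble ticks shifted by about 0.2 rad in the gripper frame: 177→153 px on a 120 px radius. So the thimble is standing still and the ratchet is slipping. I let go and go up.

```bash
python3 -m creep '0 0 0 0; 0 0 0 0; 0 0 0 0; 0 0 0 0; 0 0 0 0' 0.6; python3 -m creep '0 -15 0 0; 0 -40 0 0; 0 -75 0 0; 0 -110 0 0; 0 -110 0 0'
python3 - <<'E'
from kn import *
for n in ("wrist","side"):
  p,d=manip.grab_frame(n); cv2.imwrite(f"pics/{n}7.png",p[:,:,::-1])
E
python3 st.py
```

```text
clock: 6.27
eef_pos: [551.1, 162.9, 142.0]
ee_rot: [[0.698, -0.001, 0.716], [-0.716, -0.0, 0.698], [-0.001, -1.0, -0.001]]
contact_force: [-0.2, -0.0, -0.1]
grip_width: 51.2
clock: 6.68
eef_pos: [553.2, 163.2, 259.2]
ee_rot: [[0.698, 0.011, 0.716], [-0.716, 0.001, 0.698], [0.007, -1.0, 0.009]]
contact_force: [0.2, 1.1, 1.3]
grip_width: 50.9
6.7833 51.1395249915699 [ 0.7  0.4 -1.3] [0.033 0.015 0.014] 0.8822396113521243
```

View pics/wrist7.png

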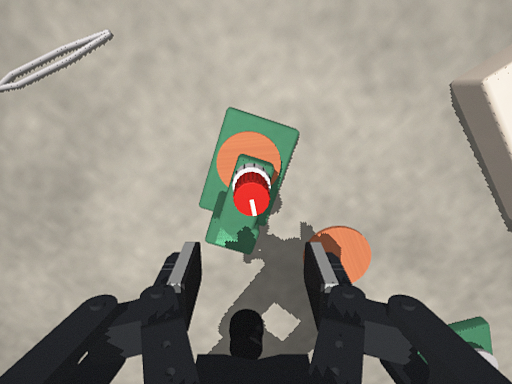

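View pics/side7.png

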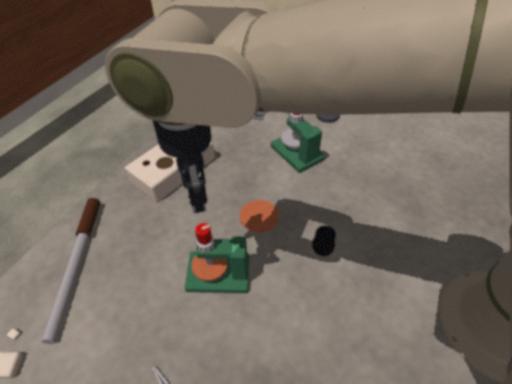

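The gripper is clear of the gauge. The knob's mark at wrist (253,207) stayed where it was left, the copper disc is still in its gauge, and the other gauge is untouched. I hand the job in.

```bash
python3 -m creep '0 -110 0 0; 0 -110 0 0' >/dev/null; python3 -c "
from plant import manip; print(manip.finish_job())"
```

```text
the job is handed in; nothing more can be done
None
```

I gripped the red knob of the gauge with the copper disc, turned it about 2.1 rad clockwise in one hold, let go and lifted clear. The job was handed in at about 7 s.

**Ratchet slip:** over the last 0.2 rad the thimble marks stood still against the gauge while the knob turned. The disc is met after at most 0.85 rad, so the slip should be about 1.2 rad or more. I inferred this from the pictures and never read the slip directly. The wrist torque reading was too noisy to confirm it.

**Final state:** after release the contact force was near zero and the knob's mark had stayed where I left it. The copper disc was still in its gauge, and the gripper never went near the steel-disc gauge. I took clamping from the thimble standing still, because the spindle tip showed only coarsely in the pictures.

**Measurements that disagreed:** the wrist camera read the knob's top about 2–3 mm too high. The side load on the grip rose to about 7 N while turning, which points to a centring error of about 1 mm.

**Extra move:** just before handing in, I repeated the lift row by mistake. The arm went up by up to about 80 mm more, in free air, and I did not look again after it.

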